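Complete the mineral row and hold the magnifier over the new piece

TASK

Put the quartz specimen that stands loose on the desk into the gap in the row on the little desk shelf, evenly spaced and squared up with its neighbours, without shifting them, and let go of it. Then pick up the magnifying glass and bring it across, leaving the pencil cup, tumbler and stapler undisturbed, and hold it level about two centimetres above the top of the quartz, lens centred over it and touching nothing, so that I can compare it with the pieces beside it. Finish still holding the glass there: do not put it down or let go.

Things in the scene. Friction and masses are not known exactly. Their poses are not given: they have to be found in the camera images.
- quartz: the loose specimen: a cluster of pale six-sided quartz points glued to a dark wooden base 42 x 42 mm square and 20 mm tall; total height 48 mm, the crystals stay within 15 mm of the centre; about 85 g; starts upright on the desk, turned any way. Origin: centre of its underside; z up, x and y along the base's sides. Grip the wooden base.
- quartz_top (a point): the tip of the highest quartz point, on the specimen's vertical centre line, 48 mm above its underside; axes as the specimen's
- pyrite: the specimen with brassy pyrite cubes (38 mm tall), base identical to the quartz's, in the row, squared to the shelf, always next to the gap. Origin: centre of its underside; x along the shelf's depth (away from the robot), y along the row (to the robot's left). The centre of the gap is 52 mm from its origin along its -y; pieces stand 52 mm apart, 10 mm between bases.
- ammonite: the specimen with a coiled fossil (50 mm tall) on an identical base; in the row, next to the pyrite on its +y side or across the gap on its -y side (104 mm from the pyrite); origin and axes as the pyrite's
- ore: the specimen with a rough grey lump (38 mm tall) on an identical base; in the row, in whichever of those two places the fossil is not; origin and axes as the pyrite's
- shelf: the low wooden desk shelf, fixed: a board 170 mm deep (x), 380 mm wide (y) and 18 mm thick on two side panels; its top is 80 mm above the desk. Origin: on the desk under the centre of the board; x away from the robot, y along the row. The row runs along y within 20 mm of the middle of its depth.
- magnifier: the hand magnifier, lying flat on the desk: round steel rim 84 mm in diameter, 10 mm thick, with a glass lens, and a straight black handle 20 mm wide and 18 mm tall, from 52 to 148 mm from the lens centre along the body's -x; about 120 g, centre of mass about 30 mm from the lens centre towards the handle. Origin: underside, below the lens centre; z up.
- lens (a point): the centre of the lens, halfway through the rim's thickness (5 mm above the magnifier's underside); axes as the magnifier's, z square to the lens
- handle (a point): a good grip point on the magnifier's handle: on the handle's centre line, 88 mm from the lens centre, 9 mm above the magnifier's underside; axes as the magnifier's, x along the handle towards the lens
- pencil_cup: bystander and obstacle: copper-toned steel cup 80 mm in diameter and 100 mm tall, pencils standing to 173 mm; between the magnifier's side of the desk and the shelf. Origin: centre of its underside
- tumbler: bystander and obstacle: glass tumbler 74 mm in diameter and 105 mm tall, markers standing to 145 mm; between the magnifier's side of the desk and the shelf. Origin: centre of its underside
- stapler: bystander: orange stapler lying on its side, 140 mm long (y), about 55 mm across (x) and 34 mm tall. Origin: centre of its underside
Things that resemble listed ones, but are neither listed nor needed, are in the scene too. Of the things like the magnifier, leave any that is green, orange or turquoise; of the rest the larger one is meant.

How it is judged:
By the outcome, as a careful person would: the job done as asked, in the order asked, and still so for the second after the job is handed in, while the arm keeps its last pose, push and grip.
It also fails if it takes over 61 s, if anything falls off the work surface, if the arm or the gripper's body presses on something with over 40 N, if the wrist force passes 120 N, or if a joint passes its speed limit or range.

ROBOT

A 6-joint arm with a two-finger parallel gripper is mounted at the origin on the work surface. World frame = base frame: x ahead of the robot, y to its left, z up, the work surface at z = 0. Lengths are in mm, angles in degrees, forces in N, time in s.
With the tool pointing down it reaches from about 300 to 850 mm from the base axis. Payload 4.2 kg.
Tool frame: the origin (TCP) lies midway between the tips of the shut fingers; the grasp point (between the pads) lies 19 mm behind it; z points along the fingers, y is the line along which they close (so a half turn about z gives the same grasp; the last joint's range is limited). The gripper opens to 91 mm and grips with 3 to 60 N. Pads are 32 mm wide; open, the fingers measure 118 mm over their backs; the gripper's body (76 mm by 178 mm) begins 60 mm behind the grasp point.
Start: joints at [67.437, 18.312, 89.639, -0, 72.044, -1.146], TCP at [209.968, 535.31, 213.976] pointing down, gripper open.
Joint ranges: [-177.97, 177.97], [-48.28, 115.42], [12.27, 149.76], [-77.06, 257.06], [2.81, 150.46], [-146.56, 146.56]. Speed limits (degrees/s): [147.25, 147.25, 180, 180, 180, 180].

INTERFACE

Orientations are given as [roll, pitch, yaw] about the fixed x, y, z axes, in that order (R = Rz(yaw) Ry(pitch) Rx(roll)).
In Python, from workcell import env gives the robot as it stands.
- The arm moves only by the shell command python3 -m jog 'ROWS' [FORCE]. ROWS is a JSON object of lists of equal length, an entry for each row: "jaw": the finger opening in mm, from 0 to 91.2; "slide": the shift along the tool's x, y, z in units of 30 mm (1.0 is 30 mm), a list of three; "spin": the turn about the tool's z in units of 8 degrees (1.0 is 8 degrees). In form: {"jaw": [jaw, ...], "slide": [[dx, dy, dz], ...], "spin": [spin, ...]}. A call has 1 to 10 rows; each row shifts and turns the commanded pose from where the row before left it, along the tool's axes as they then stand; what a row does not reach is not made up. A row lasts 1/10 s, in which the tool goes at most 50 mm and 8.59 degrees, less where a joint would pass 70% of its speed; a pose out of reach is approached as far as the arm can. A call is refused whole if a number of a shift passes 1 or a number of a turn 1, either way. A call with a gripper value outside its range is refused whole. The fingers move at their own pace and stop on an object; FORCE is the grip in N (left out, the last holds). Time passes only in rows, so rows that do not move let the fingers close. It gives the time, the measured TCP pose, the force, the opening and the grip force at its end, in the units of the state.
- env.state(): the state, without advancing time (a new reading comes with each control period).
- env.grab_frame(name): name is "scene" or "top"; returns the picture (480x640x3 uint8, red, green, blue); there is no depth.
- env.camera_model(name): a dict with "fx", "fy", "cx", "cy" (pixels), "camera_from_world" (4x4, takes a point from world to camera coordinates). Camera axes: x right, y up, looking along -z (the intrinsics and any distortion apply to the point x, -y, -z); pixel columns grow to the right and rows downward; lengths in mm; the calibration is good to about 2 mm. A picture is of the moment at which its call begins. camera_model takes no time and is no camera call.
- env.job_done(): hands the job in; it is judged then, once.
The state is a dict: "time_s": time; "qpos": joint angles; "qvel": joint speeds; "effort": joint torques, N m; "ee_pos": TCP position; "ee_rot": TCP orientation; "force": force on the tool from outside, world axes, zero at the start; "torque": the same for the moment, N m; "gripper_width": finger opening in mm; "gripper_force": force on a finger pad.
Only numpy, scipy, OpenCV 4.12 (cv2) and the standard library are available. Lean on these libraries where they do the work, as an engineer would, in place of code of your own. Each camera call takes 0.05 s, during which the arm holds its last target. There are 200 camera calls.

## Working session

There is one attempt and no reset: what is moved stays moved. The work goes in short steps, Python scripts to look and compute and a shell command to move; the robot and the scene stay as the last step left them, time stands still between calls to the robot, and variables do not carry over. Pictures are saved under pics/ and viewed, at most 13 in all, crops included, and the job is handed in when it is done.

```bash
ls; mkdir -p pics
python3 - <<'E'
from workcell import env
import cv2
for n in("scene","top"):
    cv2.imwrite(f"pics/{n}0.png",env.grab_frame(n)[:,:,::-1]); m=env.camera_model(n); print({k:(v if k!="camera_from_world" else [list(map(lambda a:round(float(a),3),r)) for r in v]) for k,v in m.items()})
print(env.state())
E
```

```text
pics
{'fx': 508.18002956215486, 'fy': 508.18002956215486, 'cx': 321.7784594618048, 'cy': 235.62001611560567, 'camera_from_world': [[-0.411, 0.912, -0.009, 221.807], [-0.73, -0.323, 0.602, 363.081], [0.546, 0.254, 0.798, -1501.347], [0.0, 0.0, 0.0, 1.0]]}
{'fx': 531.5375320264313, 'fy': 531.5375320264313, 'cx': 316.61428176574043, 'cy': 238.77494684257573, 'camera_from_world': [[0.017, -1.0, 0.014, -15.167], [0.988, 0.019, 0.152, -553.714], [-0.152, 0.011, 0.988, -1421.361], [0.0, 0.0, 0.0, 1.0]]}
{'time_s': 0.1, 'qpos': array([ 6.74367177e+01,  1.83474582e+01,  8.96983725e+01, -1.86481324e-03,
        7.20439725e+01, -1.14335149e+00]), 'qvel': array([ 0.01720177, -0.07240674, -0.26663761,  0.00581481, -0.01129721,
        0.02466792]), 'effort': array([-1.68372558e-04, -4.13334739e+01, -2.32509828e+01,  7.27690221e-02,
        4.21291986e-02, -7.11916687e-05]), 'ee_pos': array([209.80490996, 534.87970485, 213.2166371 ]), 'ee_rot': array([-1.79910179e+02, -1.91987587e-05,  1.58580645e+02]), 'force': array([-0.1840201 , -0.08208066, -0.19012232]), 'torque': array([-0.01793019,  0.01034381,  0.01568412]), 'gripper_force': 0.0, 'gripper_width': 91.24665818376474}
```

View pics/scene0.png

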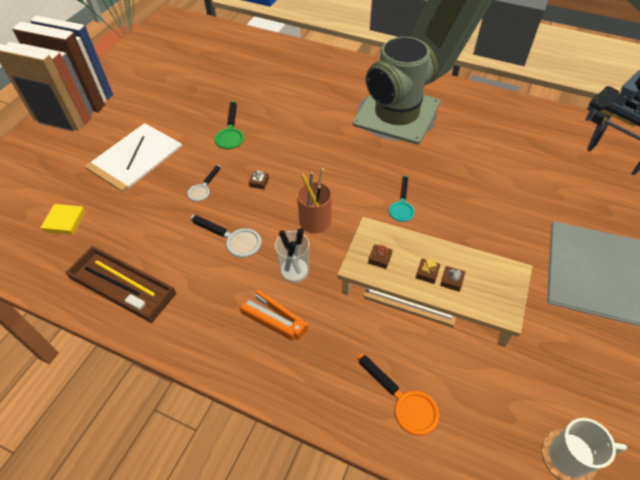

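View pics/top0.png

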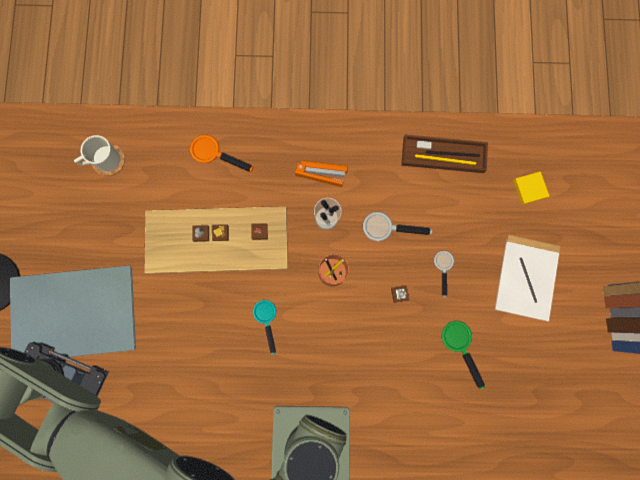

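The scene picture shows the quartz at (259,179), the large grey magnifier at (243,242) and the tumbler and cup at (293,258) and (315,207). In the top picture these are:

- **Quartz:** (400,294).
- **Magnifier candidates:** large grey (378,226), small grey (444,261), green (457,336), turquoise (265,311), orange (205,149). I choose the large grey one.
- **Specimen candidates:** loose pale one (400,294), and the row at (200,233), pyrite (220,232) and (260,231). The gap is at about (240,232).

Next I check these in close crops.

```bash
cat > h.py <<'E'
import numpy as np
from workcell import env
def ray(n,u,v):
    m=env.camera_model(n);T=np.array(m["camera_from_world"]);R=T[:3,:3];c=-R.T@T[:3,3]
    d=R.T@np.array([(u-m["cx"])/m["fx"],-(v-m["cy"])/m["fy"],-1.0]);return c,d
def w(n,u,v,z):
    c,d=ray(n,u,v);return c+d*(z-c[2])/d[2]
def px(n,p):
    m=env.camera_model(n);T=np.array(m["camera_from_world"]);q=T[:3,:3]@np.array(p)+T[:3,3]
    return np.array([m["cx"]-m["fx"]*q[0]/q[2],m["cy"]+m["fy"]*q[1]/q[2]])
E
python3 - <<'E'
import cv2
i=cv2.imread("pics/top0.png")
cv2.imwrite("pics/A.png",cv2.resize(i[200:310,305:465],None,fx=5,fy=5,interpolation=cv2.INTER_CUBIC))
cv2.imwrite("pics/B.png",cv2.resize(i[200:280,140:295],None,fx=5,fy=5,interpolation=cv2.INTER_CUBIC))
E
```

```text
(no output)
```

View pics/A.png

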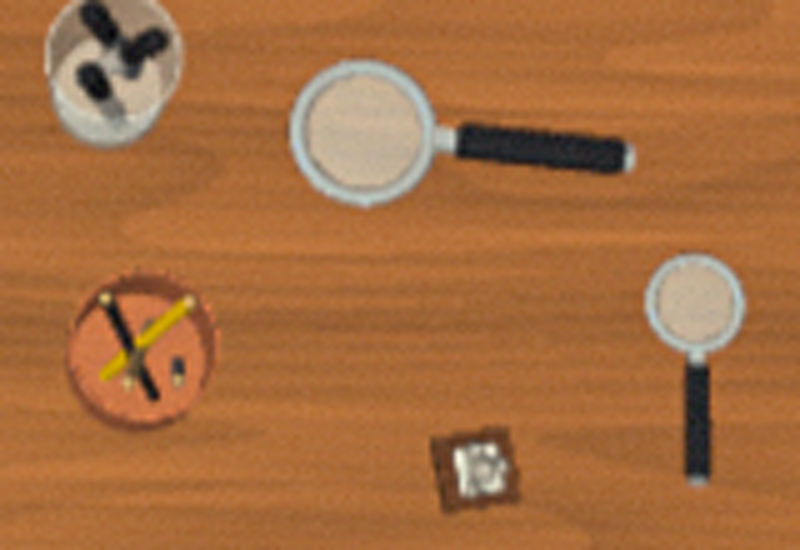

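View pics/B.png

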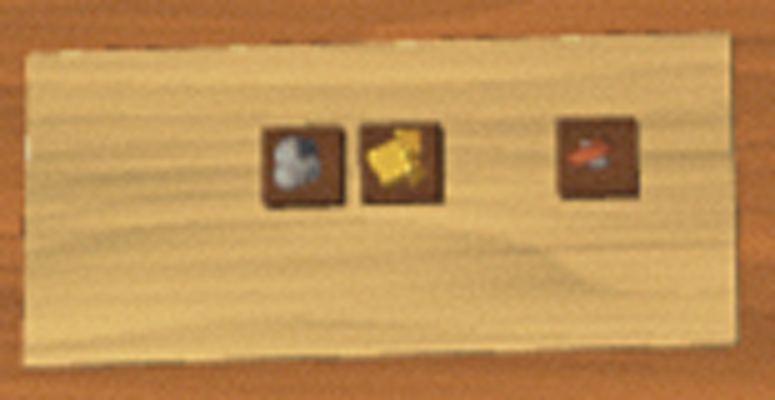

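Crop A confirms the pale crystal cluster as the quartz (base corners about (433,438), (510,428), (520,500), (444,512) in the crop). It also confirms the larger silver magnifier (rim centre (363,133), handle end (630,157)). Crop B shows the row: ore centre (304,167), pyrite (402,164) and ammonite (598,158), with the gap at about x=500.

Run:
```python
from h import *
import cv2
print("cam",ray("top",0,0)[0],ray("scene",0,0)[0])
f=lambda x,y,ox,oy:(ox+(x+.5)/5-.5,oy+(y+.5)/5-.5)
def sq(name,cs,ox,oy,z):
    P=np.array([w("top",*f(x,y,ox,oy),z)[:2] for x,y in cs]); e=np.roll(P,-1,0)-P
    a=np.degrees(np.arctan2(e[:,1],e[:,0])); print(name,P.mean(0).round(1),np.linalg.norm(e,axis=1).round(1),((a+45)%90-45).round(1))
sq("quartz",[(433,438),(510,428),(520,500),(444,512)],305,200,20)
sq("pyr",[(362,123),(442,125),(443,204),(361,203)],140,200,100)
sq("amm",[(557,119),(637,117),(638,198),(558,198)],140,200,100)
sq("ore",[(263,127),(343,126),(344,206),(264,207)],140,200,100)
sq("shelf",[(26,54),(730,34),(736,344),(25,366)],140,200,80)
L=w("top",*f(363,133,305,200),9);H=w("top",*f(630,157,305,200),10);h1=w("top",*f(458,141,305,200),14)
print("mag",L,H,np.linalg.norm(H-L),np.linalg.norm(h1-L),np.degrees(np.arctan2(*(L-H)[1::-1])))
sq("cup",[(110,352)]*2,305,200,100);sq("tum",[(115,57)]*2,305,200,105)
i=cv2.imread("pics/scene0.png")
a=cv2.resize(i[225:305,355:495],None,fx=5,fy=5,interpolation=cv2.INTER_CUBIC)
b=cv2.resize(i[160:260,185:275],None,fx=5,fy=5,interpolation=cv2.INTER_CUBIC)
cv2.imwrite("pics/C.png",a);
c=cv2.resize(i[160:195,240:280],None,fx=8,fy=8,interpolation=cv2.INTER_CUBIC)
o=np.zeros((500,780,3),np.uint8);o[:,:450]=b;o[:280,455:775]=c;cv2.imwrite("pics/D.png",o)
```

```text
cam [ 330.75278898   11.01447531 1489.15335548] [1176.10799873  296.41116405  981.82475161]
quartz [ 409.  -238.1] [43.2 39.9 42.6 41. ] [8.4 7.4 9.9 8.2]
pyr [557.4 250.9] [42.3 42.4 43.2 42.9] [-0.4  3.1  0.4  2. ]
amm [562.5 147.8] [42.4 43.5 42.2 42.4] [2.6 2.5 1.1 2.7]
ore [555.  302.7] [42.2 42.9 42.  42.9] [1.8 3.4 1.8 3.7]
shelf [541.8 265.2] [378.9 168.4 375.9 168.5] [2.8 2.5 2.8 3.6]
mag [ 598.3299694  -176.71041948    9.        ] [ 587.2511936  -327.96741968   10.        ] 151.66548514126382 53.50589458892278 85.81086756834644
cup [462.7 -32.2] [0. 0.] [0. 0.]
tum [619.5 -32.6] [0. 0.] [0. 0.]
```

View pics/C.png

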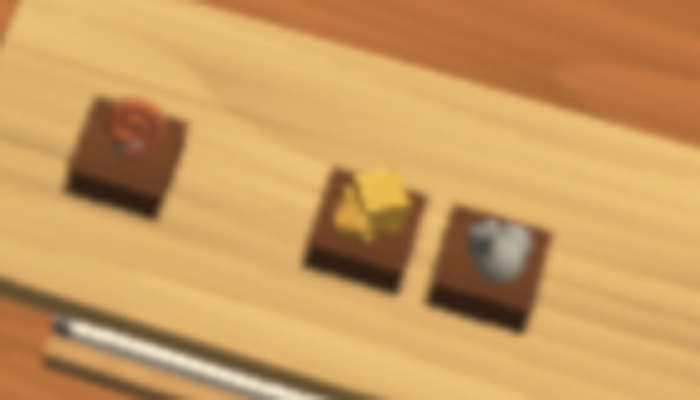

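View pics/D.png

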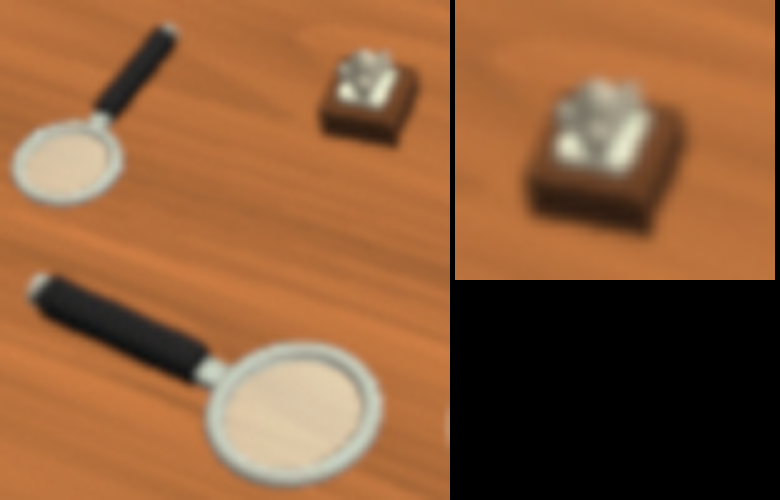

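Crop C shows the bases in the scene view: ammonite top centre about (127,149), pyrite (367,221), ore (491,258). Crop D shows the quartz (upper right) and again the larger silver magnifier (rim centre (294,412)). I cross-check with this second camera.

Run:
```python
from h import *
def sq(name,cs,ox,oy,z,k=5):
    P=np.array([w("scene",ox+(x+.5)/k-.5,oy+(y+.5)/k-.5,z)[:2] for x,y in cs]); e=np.roll(P,-1,0)-P
    a=np.degrees(np.arctan2(e[:,1],e[:,0])); print(name,P.mean(0).round(1),np.linalg.norm(e,axis=1).round(1),((a+45)%90-45).round(1))
sq("amm",[(95,97),(186,122),(158,198),(70,177)],355,225,100)
sq("pyr",[(333,168),(427,196),(402,272),(308,247)],355,225,100)
sq("ore",[(455,205),(552,233),(526,310),(432,285)],355,225,100)
sq("qz",[(85,105),(230,120),(197,205),(75,185)],240,160,20,8)
sq("lens",[(294,412)],185,160,9);sq("hend",[(38,288)],185,160,10)
for n in("pyr",(557.4,250.9)),("amm",(562.5,147.8)),("ore",(555,302.7)):
    t=np.radians(2.8);c,s=np.cos(t),np.sin(t)
    print(n[0],[((px("scene",[n[1][0]+c*a-s*b,n[1][1]+s*a+c*b,100])-[355,225]+.5)*5-.5).round(0).tolist() for a,b in((-21,-21),(-21,21),(21,21),(21,-21))])
print(env.state()["ee_pos"])
```

```text
amm [567.9 148.5] [40.2 41.5 37.6 43.4] [4.7 3.3 7.5 6.8]
pyr [562.  251.8] [40.  40.2 38.9 41.9] [3.2 1.8 5.8 3.5]
ore [559.2 303.4] [40.3 40.4 38.1 41.7] [ 3.8 -0.1  5.8  3.1]
qz [ 416.5 -237.3] [48.5 38.4 41.  35.6] [15.7 11.9 11.4 23.9]
lens [ 603.2 -176.2] [0.] [0.]
hend [ 588.6 -329.3] [0.] [0.]
pyr [[332.0, 157.0], [430.0, 187.0], [406.0, 267.0], [306.0, 235.0]]
amm [[98.0, 86.0], [192.0, 115.0], [163.0, 191.0], [67.0, 161.0]]
ore [[453.0, 194.0], [554.0, 225.0], [532.0, 306.0], [430.0, 274.0]]
[209.80490996 534.87970485 213.2166371 ]
```

```bash
cat >> h.py <<'E'
from scipy.spatial.transform import Rotation as Ro
def go(p,yaw):
    s=env.state();R=Ro.from_euler("xyz",s["ee_rot"],degrees=True).as_matrix()
    d=R.T@(np.array(p)-s["ee_pos"])/30;k=(yaw-s["ee_rot"][2]+180)%360-180
    print("t",s["time_s"],"pos",s["ee_pos"].round(1),s["ee_rot"].round(2),"w",round(s["gripper_width"],1),"slide units",d.round(3),"spin units",round(-k/8,3),"rows>=",round(max(abs(d).max(),np.linalg.norm(d)*30/49),1))
E
python3 -m jog '{"jaw":[91,91,91,91,91,91,91,91],"slide":[[0,0,0],[0,0,0],[0,0,0],[0,0,0],[0,0,0],[0,0,0],[0,0,0],[0,0,0]],"spin":[0.94,0.94,0.94,0.94,0.94,0.94,0.94,0.94]}'
python3 -c "
from h import *
go((409,-238,213),98.5)"
```

```text
time_s: 0.9
ee_pos: [209.8, 535.0, 213.5]
ee_rot: [-180.0, 0.1, 98.1]
force: [0.7, 0.8, 0.1]
gripper_width: 90.8
gripper_force: 0.0
t 0.9 pos [209.8 535.  213.5] [-1.7997e+02  5.0000e-02  9.8120e+01] w 90.8 slide units [-26.447   2.935   0.037] spin units -0.048 rows>= 26.4
```

```bash
python3 -m jog '{"jaw":[91,91,91,91,91,91,91,91,91],"slide":[[-0.98,0.109,0],[-0.98,0.109,0],[-0.98,0.109,0],[-0.98,0.109,0],[-0.98,0.109,0],[-0.98,0.109,0],[-0.98,0.109,0],[-0.98,0.109,0],[-0.98,0.109,0]],"spin":[0,0,0,0,0,0,0,0,0]}' >/dev/null
python3 -m jog '{"jaw":[91,91,91,91,91,91,91,91,91],"slide":[[-0.98,0.109,0],[-0.98,0.109,0],[-0.98,0.109,0],[-0.98,0.109,0],[-0.98,0.109,0],[-0.98,0.109,0],[-0.98,0.109,0],[-0.98,0.109,0],[-0.98,0.109,0]],"spin":[0,0,0,0,0,0,0,0,0]}' >/dev/null
python3 -m jog '{"jaw":[91,91,91,91,91,91,91,91,91,91],"slide":[[-0.98,0.109,0],[-0.98,0.109,0],[-0.98,0.109,0],[-0.98,0.109,0],[-0.98,0.109,0],[-0.98,0.109,0],[-0.98,0.109,0],[-0.98,0.109,0],[-0.95,0.1,0],[0,0,0]],"spin":[0,0,0,0,0,0,0,0,0,0]}'
python3 -c "
from h import *
go((411,-238,5),98.5)"
```

```text
time_s: 3.7
ee_pos: [413.9, -238.9, 213.3]
ee_rot: [-180.0, 0.0, 98.3]
force: [-0.6, -0.3, -0.7]
gripper_width: 90.9
gripper_force: 0.0
t 3.7 pos [ 413.9 -238.9  213.3] [-1.7999e+02  5.0000e-02  9.8270e+01] w 90.9 slide units [ 0.048 -0.089  6.945] spin units -0.029 rows>= 6.9
```

```bash
python3 -m jog '{"jaw":[91,91,91,91,91,91,91,91,91],"slide":[[0.05,-0.09,0.9],[0,0,0.9],[0,0,0.9],[0,0,0.9],[0,0,0.9],[0,0,0.9],[0,0,0.9],[0,0,0.62],[0,0,0]],"spin":[-0.04,0,0,0,0,0,0,0,0]}'
python3 -m jog '{"jaw":[60,45,38,38,38,38,38,38],"slide":[[0,0,0],[0,0,0],[0,0,0],[0,0,0],[0,0,0],[0,0,0],[0,0,0],[0,0,0]],"spin":[0,0,0,0,0,0,0,0]}' 25
```

```text
time_s: 4.6
ee_pos: [408.2, -233.2, 4.2]
ee_rot: [-179.7, -0.2, 98.8]
force: [-0.6, 0.4, 0.6]
gripper_width: 90.8
gripper_force: 0.0
time_s: 5.4
ee_pos: [410.2, -235.0, 6.5]
ee_rot: [-180.0, -0.0, 98.7]
force: [-0.7, 1.0, 2.6]
gripper_width: 41.7
gripper_force: 25.0
```

```bash
python3 -m jog '{"jaw":[38,38,38,38,38,38,38,38,38],"slide":[[0,0,-0.9],[0,0,-0.9],[0,0,-0.9],[0,0,-0.9],[0,0,-0.9],[0,0,-0.9],[0,0,-0.9],[0,0,-0.9],[0,0,0]],"spin":[0,0,0,0,0,0,0,0,0]}'
python3 -c "
from h import *
go((562,202,222),92.8)"
```

```text
time_s: 6.3
ee_pos: [412.1, -236.2, 225.6]
ee_rot: [179.7, 0.3, 98.7]
force: [0.3, 0.3, -1.0]
gripper_width: 41.9
gripper_force: 25.0
t 6.3 pos [ 412.1 -236.2  225.6] [179.66   0.27  98.74] w 41.9 slide units [13.677  7.157  0.097] spin units 0.742 rows>= 13.7
```

```bash
python3 -m jog '{"jaw":[38,38,38,38,38,38,38,38],"slide":[[0.7,0.37,0],[0.91,0.477,0],[0.91,0.477,0],[0.91,0.477,0],[0.91,0.477,0],[0.91,0.477,0],[0.91,0.477,0],[0.91,0.477,0]],"spin":[0,0,0,0,0,0,0,0]}' >/dev/null
python3 -m jog '{"jaw":[38,38,38,38,38,38,38,38,38,38],"slide":[[0.91,0.477,0],[0.91,0.477,0],[0.91,0.477,0],[0.91,0.477,0],[0.91,0.477,0],[0.91,0.477,0],[0.91,0.477,0],[0.24,0.1,0],[0,0,0],[0,0,0]],"spin":[0,0,0,0,0,0,0,0,0.74,0]}'
python3 -c "
from h import *
go((562,202,112),92.8)"
```

```text
time_s: 8.1
ee_pos: [559.1, 202.7, 220.9]
ee_rot: [-179.9, 0.1, 92.9]
force: [-0.1, -0.2, -0.3]
gripper_width: 41.9
gripper_force: 25.0
t 8.1 pos [559.1 202.7 220.9] [-1.7985e+02  7.0000e-02  9.2850e+01] w 41.9 slide units [-0.025  0.103  3.63 ] spin units 0.006 rows>= 3.6
```

```bash
python3 -m jog '{"jaw":[38,38,38,38,38,38,38],"slide":[[0,0.1,0.6],[0,0,0.8],[0,0,0.8],[0,0,0.8],[0,0,0.6],[0,0,0],[0,0,0]],"spin":[0,0,0,0,0,0,0]}'
python3 - <<'E'
from h import *
import cv2
go((562,202,86.5),92.8)
i=env.grab_frame("scene")[:,:,::-1];t=env.grab_frame("top")[:,:,::-1]
cv2.imwrite("pics/s1.png",i);cv2.imwrite("pics/t1.png",t)
a=cv2.resize(i[225:305,355:495],None,fx=5,fy=5,interpolation=cv2.INTER_CUBIC)
cv2.imwrite("pics/E.png",a)
E
```

```text
time_s: 8.8
ee_pos: [562.8, 202.7, 114.4]
ee_rot: [-180.0, 0.0, 92.9]
force: [0.1, 0.8, 0.3]
gripper_width: 41.8
gripper_force: 25.0
t 8.8 pos [562.8 202.7 114.4] [-1.7998e+02  1.0000e-02  9.2850e+01] w 41.8 slide units [-0.023 -0.027  0.931] spin units 0.007 rows>= 0.9
```

View pics/E.png

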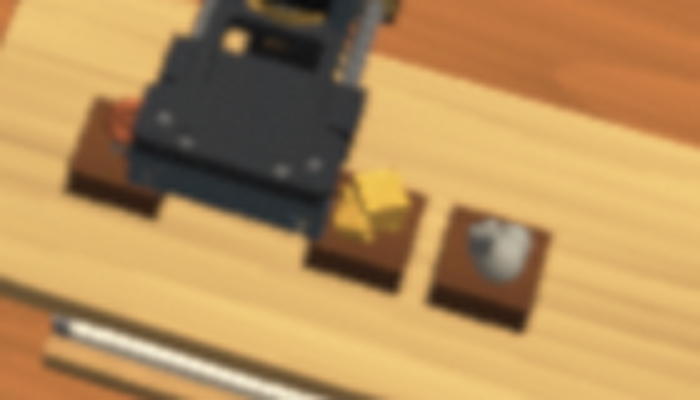

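The gripper body hides the held piece in this view, with the neighbours unmoved at (127,149), (367,221) and (491,258). I lower it gently and check after release.

```bash
python3 -m jog '{"jaw":[38,38,38,38,38,38],"slide":[[-0.02,-0.03,0.3],[0,0,0.3],[0,0,0.2],[0,0,0.07],[0,0,0],[0,0,0]],"spin":[0.01,0,0,0,0,0]}'
```

```text
time_s: 9.5
ee_pos: [562.2, 202.8, 88.3]
ee_rot: [180.0, -0.0, 92.7]
force: [0.4, 0.2, -0.7]
gripper_width: 41.9
gripper_force: 25.0
```

```bash
python3 -m jog '{"jaw":[38,38,38,38,38],"slide":[[0,0,0.04],[0,0,0.03],[0,0,0.03],[0,0,0],[0,0,0]],"spin":[0,0,0,0,0]}'
```

```text
time_s: 10.0
ee_pos: [562.2, 202.8, 86.5]
ee_rot: [179.9, -0.0, 92.7]
force: [-2.3, -0.5, 5.4]
gripper_width: 41.5
gripper_force: 25.0
```

```bash
python3 -m jog '{"jaw":[50,60,60,60,60,60,60,60,60,60],"slide":[[0,0,0],[0,0,0],[0,0,0],[0,0,-0.5],[0,0,-0.9],[0,0,-0.9],[0,0,-0.9],[0,0,-0.9],[0,0,-0.8],[0,0,0]],"spin":[0,0,0,0,0,0,0,0,0,0]}'
python3 -m jog '{"jaw":[60,60,60,60,60,60,60,60,60],"slide":[[-0.8,0,0],[-1,0,0],[-1,0,0],[-1,0,0],[-1,0,0],[-1,0,0],[-1,0,0],[-1,0,0],[0,0,0]],"spin":[0,0,0,0,0,0,0,0,0]}'
python3 - <<'E'
from h import *
import cv2
i=env.grab_frame("scene")[:,:,::-1];t=env.grab_frame("top")[:,:,::-1]
cv2.imwrite("pics/s2.png",i);cv2.imwrite("pics/t2.png",t)
o=np.zeros((560,700,3),np.uint8)
o[:350]=cv2.resize(i[230:300,355:495],None,fx=5,fy=5,interpolation=cv2.INTER_CUBIC)
o[360:560]=cv2.resize(t[215:251,170:296],(700,200),interpolation=cv2.INTER_CUBIC)
cv2.imwrite("pics/F.png",o)
E
```

```text
time_s: 11.0
ee_pos: [563.8, 203.3, 235.8]
ee_rot: [179.6, -0.1, 92.7]
force: [0.9, -0.1, -0.7]
gripper_width: 60.0
gripper_force: 0.0
time_s: 11.9
ee_pos: [572.6, -34.2, 230.6]
ee_rot: [-179.9, 0.1, 92.5]
force: [-0.2, 0.0, -0.3]
gripper_width: 59.7
gripper_force: 0.0
```

View pics/F.png

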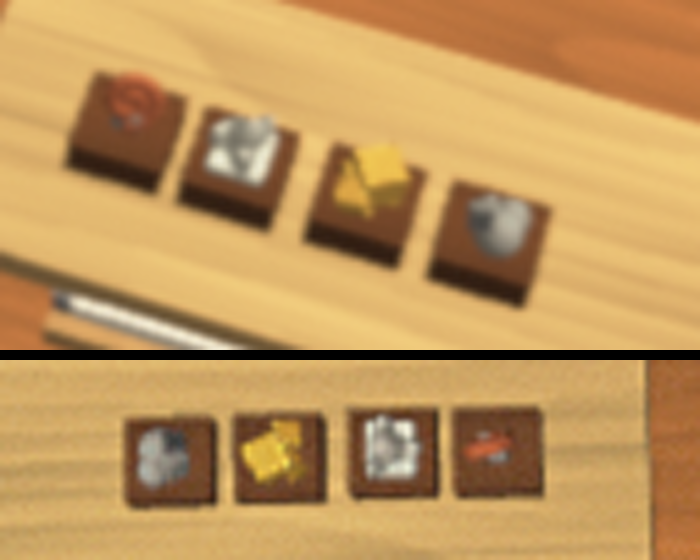

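The crops show the quartz upright in the gap and the neighbours unmoved. It sits slightly off-centre, towards the ammonite: in the top crop the gaps are about 21 px to the pyrite and 14 px to the ammonite. I measure it to sub-pixel accuracy.

```bash
cat > m.py <<'E'
from h import *
import cv2,sys
def meas(tf,sf):
    th=np.radians(2.8);yd=np.array([-np.sin(th),np.cos(th),0]);xd=np.array([np.cos(th),np.sin(th),0])
    for n,f,z,o in(("top",tf,100,np.array([560,199.2,0])),("scene",sf,100,np.array([565,200,0]))):
        g=cv2.imread(f).astype(np.float32)[:,:,1]
        S=np.arange(-130,80,.25)   # along y
        X=np.arange(-40,40,.25)
        pts=np.array([[px(n,o+s*yd+x*xd+[0,0,z]) for s in S] for x in X]).astype(np.float32)
        R=cv2.remap(g,pts[:,:,0],pts[:,:,1],cv2.INTER_CUBIC)[:, ::1]
        np.save(f"pics/{n}.npy",R)
        def cross(p,c):
            k=np.where((p[:-1]-95)*(p[1:]-95)<0)[0];return [round(float(c[i]+.25*(95-p[i])/(p[i+1]-p[i])),1) for i in k]
        for a,b in((-18,-14),(12,16)):
            m=(X>=a)&(X<=b);print(n,"along y, x in",a,b,cross(R[m].mean(0),S))
        for nm,c in("amm",-52),("qz",0),("pyr",52):
            for d in(-16,15):
                m=(S>=c+d-2)&(S<=c+d+2);print(n,nm,d,"x edges",cross(R[:,m].mean(1),X))
meas(*sys.argv[1:])
E
sed -i 's/-130,80/-85,85/' m.py; python3 m.py pics/t2.png pics/s2.png
```

```text
Traceback (most recent call last):
  File "m.py", line 19, in <module>
    meas(*sys.argv[1:])
    ~~~~^^^^^^^^^^^^^^^
  File "m.py", line 9, in meas
    pts=np.array([[px(n,o+s*yd+x*xd+[0,0,z]) for s in S] for x in X]).astype(np.float32)
                   ~~^^^^^^^^^^^^^^^^^^^^^^^
  File "h.py", line 9, in px
    m=env.camera_model(n);T=np.array(m["camera_from_world"]);q=T[:3,:3]@np.array(p)+T[:3,3]
ValueError: time passes only in moves, steps and waits
```

```bash
sed -i 's/m=env.camera_model(n)/m=cm(n)/; s/^from workcell import env/from workcell import env\nimport functools\ncm=functools.cache(lambda n:env.camera_model(n))/' h.py; python3 m.py pics/t2.png pics/s2.png
```

```text
top along y, x in -18 -14 [-72.7, -30.9, -23.4, 18.7, 30.4, 73.0, 81.8]
top along y, x in 12 16 [-72.6, -30.6, -23.3, -12.9, 12.4, 18.8, 30.1, 41.9, 57.2, 73.6, 81.8]
top amm -16 x edges [-21.5, 21.1]
top amm 15 x edges [-21.4, 21.3]
top qz -16 x edges [-20.5, 21.9]
top qz 15 x edges [-20.4, 22.2]
top pyr -16 x edges [-21.5, 21.1]
top pyr 15 x edges [-21.1, -4.4, 9.2, 21.1]
scene along y, x in -18 -14 [-70.8, -32.5, -21.5, -16.4, 11.2, 16.8, 33.1, 39.5, 67.1, 70.9, 84.4]
scene along y, x in 12 16 [-71.3, -30.4, -21.9, 17.9, 32.8, 71.3, 84.0]
scene amm -16 x edges [-19.1, 30.3]
scene amm 15 x edges [-19.7, 30.8]
scene qz -16 x edges [-18.8, -16.4, 9.5, 31.5]
scene qz 15 x edges [-18.5, 31.5]
scene pyr -16 x edges [-19.8, 30.5]
scene pyr 15 x edges [-18.8, -17.4, -12.2, 30.4]
```

The two cameras agree: the quartz is 2.4 mm too far towards −y and 0.9 mm too far in +x, with the yaw good. I'll regrip and correct it.

```bash
python3 -m jog '{"jaw":[75,75,75,75,75,75,75,75,75],"slide":[[0.8,0,0],[1,0,0],[1,0,0],[1,0,0],[1,0,0],[1,0,0],[1,0,0],[1,0,0],[0,0,0]],"spin":[0,0,0,0,0,0,0,0,0]}'
python3 -c "
from h import *
go((562.2,202.8,105),92.8)"
```

```text
time_s: 12.9
ee_pos: [560.8, 207.2, 231.4]
ee_rot: [-179.9, -0.1, 93.1]
force: [-0.3, 0.2, -0.2]
gripper_width: 75.1
gripper_force: 0.0
t 12.9 pos [560.8 207.2 231.4] [-1.7993e+02 -1.0000e-01  9.3050e+01] w 75.1 slide units [-0.158  0.043  4.212] spin units 0.031 rows>= 4.2
```

```bash
python3 -m jog '{"jaw":[75,75,75,75,75,75,75],"slide":[[0,0,0.9],[0,0,0.9],[0,0,0.9],[0,0,0.9],[0,0,0.6],[0,0,0],[0,0,0]],"spin":[0,0,0,0,0,0,0]}'
python3 -c "
from h import *
go((562.2,202.8,86.8),92.8)"
```

```text
time_s: 13.6
ee_pos: [561.9, 202.9, 106.4]
ee_rot: [-180.0, 0.0, 92.8]
force: [-0.5, 0.9, 0.5]
gripper_width: 75.5
gripper_force: 0.0
t 13.6 pos [561.9 202.9 106.4] [-179.98    0.     92.77] w 75.5 slide units [-0.003  0.011  0.652] spin units -0.004 rows>= 0.7
```

```bash
python3 -m jog '{"jaw":[75,75,75,75,55,42,38,38,38,38],"slide":[[0,0,0.3],[0,0.01,0.3],[0,0,0.03],[0,0,0],[0,0,0],[0,0,0],[0,0,0],[0,0,0],[0,0,0],[0,0,0]],"spin":[0,0,0,0,0,0,0,0,0,0]}' 25
python3 -m jog '{"jaw":[38,38,38,38,38],"slide":[[0,0,-0.2],[0,0,0],[0.08,-0.03,0],[0,0,0],[0,0,0]],"spin":[0,0,0,0,0]}'
```

```text
time_s: 14.6
ee_pos: [562.3, 202.7, 87.5]
ee_rot: [180.0, -0.0, 92.7]
force: [-1.2, -1.1, 0.6]
gripper_width: 41.8
gripper_force: 25.0
time_s: 15.1
ee_pos: [561.1, 205.1, 93.2]
ee_rot: [-180.0, 0.0, 92.8]
force: [-0.0, -0.3, -0.6]
gripper_width: 41.6
gripper_force: 25.0
```

```bash
python3 -m jog '{"jaw":[38,38,38,38,38,38,38],"slide":[[0,0,0.12],[0,0,0.04],[0,0,0.04],[0,0,0.02],[0,0,0],[0,0,0],[0,0,0]],"spin":[0,0,0,0,0,0,0]}'
python3 -m jog '{"jaw":[50,60,60,60,60,60,60,60,60,60],"slide":[[0,0,0],[0,0,0],[0,0,0],[0,0,-0.5],[0,0,-0.9],[0,0,-0.9],[0,0,-0.9],[0,0,-0.9],[0,0,-0.8],[0,0,0]],"spin":[0,0,0,0,0,0,0,0,0,0]}'
python3 -m jog '{"jaw":[60,60,60,60,60,60,60,60,60],"slide":[[-0.8,0,0],[-1,0,0],[-1,0,0],[-1,0,0],[-1,0,0],[-1,0,0],[-1,0,0],[-1,0,0],[0,0,0]],"spin":[0,0,0,0,0,0,0,0,0]}'
python3 - <<'E'
from h import *
import cv2
cv2.imwrite("pics/s3.png",env.grab_frame("scene")[:,:,::-1]);cv2.imwrite("pics/t3.png",env.grab_frame("top")[:,:,::-1])
E
python3 m.py pics/t3.png pics/s3.png
```

```text
time_s: 15.8
ee_pos: [561.0, 204.9, 87.5]
ee_rot: [-180.0, -0.0, 92.7]
force: [-1.7, -1.0, 5.6]
gripper_width: 41.9
gripper_force: 25.0
time_s: 16.8
ee_pos: [563.2, 205.7, 237.3]
ee_rot: [179.6, -0.1, 92.7]
force: [1.2, 0.2, 0.6]
gripper_width: 60.0
gripper_force: 0.0
time_s: 17.7
ee_pos: [572.0, -31.8, 232.1]
ee_rot: [-179.9, 0.1, 92.5]
force: [-0.5, -0.8, 0.4]
gripper_width: 60.0
gripper_force: 0.0
top along y, x in -18 -14 [-72.7, -30.7, -20.7, 20.6, 30.4, 72.9, 81.8]
top along y, x in 12 16 [-72.5, -30.5, -21.4, -10.8, 14.2, 20.5, 30.0, 41.8, 57.2, 73.5, 81.9]
top amm -16 x edges [-21.4, 20.9]
top amm 15 x edges [-21.3, 21.2]
top qz -16 x edges [-21.7, 21.5]
top qz 15 x edges [-21.6, -8.7, -7.4, -2.6, 2.2, 5.6, 12.5, 20.8]
top pyr -16 x edges [-21.6, 21.2]
top pyr 15 x edges [-21.0, -4.3, 9.3, 21.0]
scene along y, x in -18 -14 [-70.8, -32.5, -18.9, -14.7, 13.4, 19.0, 33.1, 39.5, 67.1, 70.9, 84.4]
scene along y, x in 12 16 [-71.3, -30.4, -19.6, 20.0, 32.8, 71.3, 84.1]
scene amm -16 x edges [-19.2, 30.3]
scene amm 15 x edges [-19.7, 30.8]
scene qz -16 x edges [-19.8, -14.2, -8.3, 30.1]
scene qz 15 x edges [-19.7, 30.3]
scene pyr -16 x edges [-19.9, 30.5]
scene pyr 15 x edges [-18.8, -17.6, -12.3, 30.5]
```

Quartz now placed: its spacing error is about 0.4 mm, it is in line with the row, and the neighbours have not moved. Now the magnifier.

```bash
python3 -m jog '{"jaw":[75,75,75,75,75,75,75,75,75,75],"slide":[[0,0,0],[-1,0,0],[-1,0,0],[-1,0,0],[-1,0,0],[-1,0,0],[-1,0,0],[-0.5,0,0],[0,0,0],[0,0,0]],"spin":[0.87,0,0,0,0,0,0,0,0,0]}'
python3 -c "
from h import *
go((593,-256.5,5),85.5)"
```

```text
time_s: 18.8
ee_pos: [558.3, -221.8, 233.4]
ee_rot: [-180.0, -0.1, 85.8]
force: [-0.0, -0.0, -0.3]
gripper_width: 75.3
gripper_force: 0.0
t 18.8 pos [ 558.3 -221.8  233.4] [-1.7997e+02 -8.0000e-02  8.5810e+01] w 75.3 slide units [-1.081  1.244  7.61 ] spin units 0.039 rows>= 7.6
```

```bash
python3 -m jog '{"jaw":[75,75,75,75,75,75,75],"slide":[[-0.54,0.62,0],[-0.54,0.62,0],[0,0,0.9],[0,0,0.9],[0,0,0.9],[0,0,0.9],[0,0,0]],"spin":[0.04,0,0,0,0,0,0]}'
python3 -c "
from h import *
go((593,-256.5,6),85.5)"
```

```text
time_s: 19.5
ee_pos: [590.6, -255.2, 121.7]
ee_rot: [-179.5, -0.2, 85.6]
force: [-0.5, -0.0, 0.8]
gripper_width: 74.7
gripper_force: 0.0
t 19.5 pos [ 590.6 -255.2  121.7] [-179.53   -0.21   85.57] w 74.7 slide units [-0.051  0.114  3.857] spin units 0.008 rows>= 3.9
```

```bash
python3 -m jog '{"jaw":[75,75,75,75,75,75,75,75],"slide":[[0,0,0.8],[0,0,0.8],[0,0,0.8],[0,0,0.8],[0,0,0.5],[0,0,0.2],[0,0,0],[0,0,0]],"spin":[0,0,0,0,0,0,0,0]}'
python3 -c "
from h import *
go((593,-256.5,5),85.5)"
```

```text
time_s: 20.3
ee_pos: [593.9, -258.3, 10.3]
ee_rot: [179.9, 0.0, 85.5]
force: [-0.3, -0.7, 0.6]
gripper_width: 75.2
gripper_force: 0.0
t 20.3 pos [ 593.9 -258.3   10.3] [1.7986e+02 4.0000e-02 8.5490e+01] w 75.2 slide units [ 0.057 -0.036  0.176] spin units -0.001 rows>= 0.2
```

```bash
python3 -m jog '{"jaw":[75,75,50,25,16,16,16,16,16,16],"slide":[[0.05,-0.02,0.18],[0,0,0],[0,0,0],[0,0,0],[0,0,0],[0,0,0],[0,0,0],[0,0,0],[0,0,0],[0,0,0]],"spin":[0,0,0,0,0,0,0,0,0,0]}' 50
```

```text
time_s: 21.3
ee_pos: [592.4, -256.8, 3.3]
ee_rot: [180.0, -0.0, 85.5]
force: [-0.0, -0.6, -1.0]
gripper_width: 19.7
gripper_force: 50.0
```

```bash
python3 -m jog '{"jaw":[16,16,16,16,16,16,16,16,16,16],"slide":[[0,0,-0.3],[0,0,-0.6],[0,0,-0.9],[0,0,-0.9],[0,0,-0.9],[0,0,-0.9],[0,0,-0.9],[0,0,-0.9],[0,0,-0.9],[0,0,-0.3]],"spin":[0,0,0,0,0,0,0,0,0,0]}'
python3 -m jog '{"jaw":[16,16,16,16,16,16,16,16,16,16],"slide":[[0,0,0],[0,0,0],[0,0,0],[0,0,0],[0,0,0],[0,0,0],[0,0,0],[0,0,0],[0,0,0],[0,0,0]],"spin":[0.3,0.6,0.7,0.7,0.7,0.7,0.7,0.4,0.26,0]}'
python3 -c "
from h import *
go((505,144,225),45)"
```

```text
time_s: 22.3
ee_pos: [593.3, -257.3, 232.1]
ee_rot: [179.7, 0.1, 85.5]
force: [0.1, -1.1, -1.2]
gripper_width: 19.2
gripper_force: 50.0
time_s: 23.3
ee_pos: [591.7, -256.5, 227.3]
ee_rot: [-179.9, 0.0, 45.0]
force: [-0.1, -0.2, -1.0]
gripper_width: 19.2
gripper_force: 50.0
t 23.3 pos [ 591.7 -256.5  227.3] [-1.7989e+02  4.0000e-02  4.4990e+01] w 19.2 slide units [  7.395 -11.485   0.095] spin units -0.001 rows>= 11.5
```

```bash
python3 -m jog '{"jaw":[16,16,16,16,16,16,16,16],"slide":[[0.26,-0.41,0],[0.53,-0.82,0],[0.53,-0.82,0],[0.53,-0.82,0],[0.53,-0.82,0],[0.53,-0.82,0],[0.53,-0.82,0],[0.53,-0.82,0]],"spin":[0,0,0,0,0,0,0,0]}' | tail -6
python3 -m jog '{"jaw":[16,16,16,16,16,16,16,16,16,16],"slide":[[0.53,-0.82,0],[0.53,-0.82,0],[0.53,-0.82,0],[0.53,-0.82,0],[0.53,-0.82,0],[0.53,-0.82,0],[0.26,-0.41,0],[0,0,0],[0,0,0],[0,0,0]],"spin":[0,0,0,0,0,0,0,0,0,0]}'
python3 - <<'E'
from h import *
import cv2
go((505,144,152),45)
i=env.grab_frame("scene")[:,:,::-1];t=env.grab_frame("top")[:,:,::-1]
cv2.imwrite("pics/s4.png",i);cv2.imwrite("pics/t4.png",t)
o=np.zeros((600,760,3),np.uint8)
o[:480,:400]=cv2.resize(i[190:310,340:440],None,fx=4,fy=4,interpolation=cv2.INTER_CUBIC)
o[:480,410:760]=cv2.resize(t[170:290,200:287],(350,480),interpolation=cv2.INTER_CUBIC)
cv2.imwrite("pics/G.png",o)
E
```

```text
time_s: 24.1
ee_pos: [544.8, -40.0, 228.2]
ee_rot: [-179.9, 0.0, 45.0]
force: [0.6, -0.5, -1.0]
gripper_width: 19.9
gripper_force: 50.0
time_s: 25.1
ee_pos: [506.2, 142.9, 228.3]
ee_rot: [180.0, 0.0, 44.9]
force: [-0.3, 0.0, -1.0]
gripper_width: 19.6
gripper_force: 50.0
t 25.1 pos [506.2 142.9 228.3] [1.7998e+02 3.0000e-02 4.4930e+01] w 19.6 slide units [-1.000e-03 -5.300e-02  2.542e+00] spin units -0.009 rows>= 2.5
```

View pics/G.png

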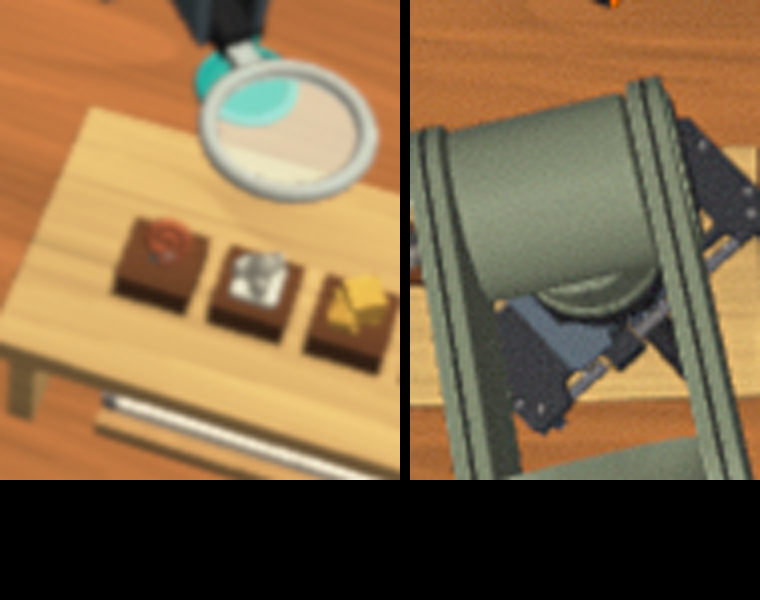

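The scene view shows the glass held with its rim centred at about (289,130) in the crop, and the quartz row intact below it. The arm blocks the top view. I fit the rim for level and offset.

```bash
cat > fit.py <<'E'
from h import *
from scipy.optimize import least_squares
def fit(l,r,t,b,zc,yaw):
    th=np.linspace(0,2*np.pi,360)
    def C(v):
        R=Ro.from_euler("z",yaw,degrees=True)*Ro.from_euler("yx",v[2:4],degrees=True)
        P=[]
        for z in(-5,5):
            P+=list(R.apply(np.c_[42*np.cos(th),42*np.sin(th),0*th+z])+[v[0],v[1],zc])
        q=np.array([px("scene",p) for p in P]);return np.r_[q[:,0].min(),q[:,0].max(),q[:,1].min(),q[:,1].max()]
    f=lambda v:C(list(v)+[0,0])-np.array([l,r,t,b])
    s=least_squares(f,[562,200]);return s.x.round(1),f(s.x).round(1)
E
python3 - <<'E'
from fit import *
g=lambda x:340+(x+.5)/4-.5
k=lambda y:190+(y+.5)/4-.5
s=env.state();p=s["ee_pos"]
print(p,fit(g(199),g(378),k(60),k(201),p[2]-3.3+5,s["ee_rot"][2]))
E
```

```text
[506.2589092  142.91159702 228.29088647] (array([563.3, 198.7]), array([-0.4,  0.4, -1.5,  1.3]))
```

Run:
```python
from fit import *
g=lambda x:185+(x+.5)/5-.5
k=lambda y:160+(y+.5)/5-.5
print("desk",fit(g(205),g(383),k(340),k(487),5,85.5))
for x in(561,565): print(x,"tip px in G crop",((px("scene",[x,200,128])-[340,190]+.5)*4-.5).round(1),"base top ctr",((px("scene",[x,200,100])-[340,190]+.5)*4-.5).round(1))
go((505,144,152),45)
```

```text
desk (array([ 600.8, -177.9]), array([-0.1,  0.1, -0.7,  0.7]))
561 tip px in G crop [265.4 250.3] base top ctr [258.9 281.1]
565 tip px in G crop [262.9 256.1] base top ctr [256.4 286.9]
t 25.2 pos [506.3 142.9 228.3] [1.7999e+02 1.0000e-02 4.4900e+01] w 19.9 slide units [-0.003 -0.056  2.543] spin units -0.013 rows>= 2.5
```

```bash
python3 -m jog '{"jaw":[16,16,16,16,16,16,16,16],"slide":[[0,-0.06,0.3],[0,0,0.6],[0,0,0.6],[0,0,0.6],[0,0,0.4],[0,0,0.1],[0,0,0],[0,0,0]],"spin":[0,0,0,0,0,0,0,0]}'
python3 - <<'E'
from h import *
import cv2
go((505,144,150),45)
i=env.grab_frame("scene")[:,:,::-1]
cv2.imwrite("pics/s5.png",i)
cv2.imwrite("pics/H.png",cv2.resize(i[220:290,350:450],None,fx=8,fy=8,interpolation=cv2.INTER_CUBIC))
p=env.state()["ee_pos"];a=np.radians(45)
L=p+[80*np.cos(a),80*np.sin(a),1.7];print("model lens",L,((px("scene",L)-[350,220]+.5)*8-.5).round(0),"tip",((px("scene",[561,200.5,128])-[350,220]+.5)*8-.5).round(0),((px("scene",[561,200.5,L[2]])-[350,220]+.5)*8-.5).round(0))
E
```

```text
time_s: 26.0
ee_pos: [505.4, 145.4, 151.0]
ee_rot: [180.0, -0.1, 45.0]
force: [0.5, -0.1, -1.4]
gripper_width: 19.4
gripper_force: 50.0
t 26.0 pos [505.4 145.4 151. ] [ 1.7996e+02 -8.0000e-02  4.4980e+01] w 19.4 slide units [-0.041  0.023  0.034] spin units -0.003 rows>= 0.0
model lens [562.00248476 201.95856567 152.91342072] [470. 209.] tip [453. 262.] [465. 205.]
```

View pics/H.png

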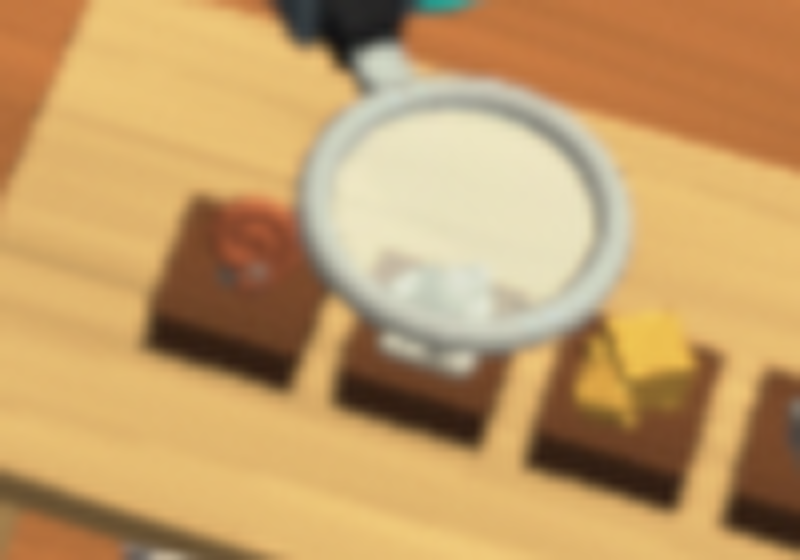

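Run:
```python
from fit import *
g=lambda x:350+(x+.5)/8-.5
k=lambda y:220+(y+.5)/8-.5
print(fit(g(300),g(632),k(77),k(352),152.7,45)); go((505,144,150),45)
```

```text
(array([562.7, 200.9]), array([-0.6,  0.6, -1.3,  1.1]))
t 26.05 pos [505.4 145.4 151.2] [ 1.7995e+02 -1.0000e-01  4.4980e+01] w 19.8 slide units [-0.043  0.023  0.04 ] spin units -0.003 rows>= 0.0
```

The rim is level within reading error (outer edges at columns 300–632 and rows 77–352), and its centre is within about 1 mm of the quartz. I make one small trim, let it settle and check.

```bash
python3 -m jog '{"jaw":[16,16,16,16,16,16,16,16,16,16],"slide":[[-0.02,0.02,0.07],[0,0,0],[0,0,0],[0,0,0],[0,0,0],[0,0,0],[0,0,0],[0,0,0],[0,0,0],[0,0,0]],"spin":[0,0,0,0,0,0,0,0,0,0]}'
python3 - <<'E'
from h import *
import cv2
cv2.imwrite("pics/s6.png",env.grab_frame("scene")[:,:,::-1])
E
```

```text
time_s: 27.05
ee_pos: [504.8, 144.4, 148.2]
ee_rot: [-180.0, -0.0, 45.0]
force: [-0.2, -0.0, -1.2]
gripper_width: 19.7
gripper_force: 50.0
```

View pics/s6.png

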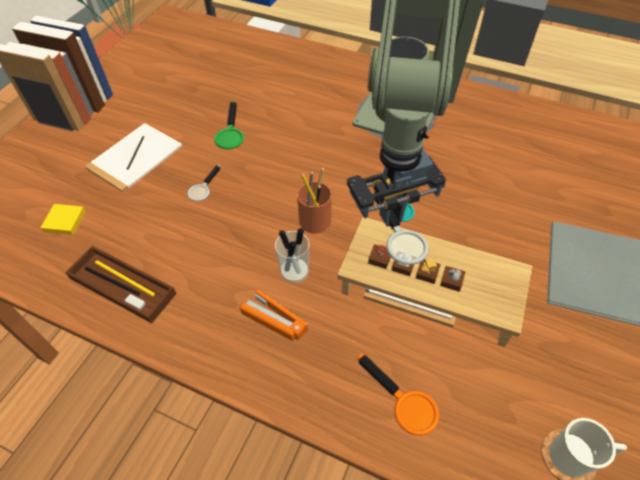

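The glass is held over the quartz, with its rim at (407,248). The cup (315,207), tumbler (293,258) and stapler (274,314) are where they started. Handing in.

```bash
python3 -c "
from workcell import env
print(env.job_done())"
```

```text
the job is handed in; nothing more can be done
None
```

The job is handed in at about 27 s: the quartz stands released in the gap, about 0.4 mm off even spacing by the camera measurements, and the arm is holding the magnifying glass roughly 2 cm above it, level and centred to within camera accuracy (1–2 mm), with the neighbours, cup, tumbler and stapler unmoved.

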